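# Spring a guard bar between the posts of a pill-bottle turntable

### The arm

A 7-joint arm with a two-finger parallel gripper is mounted at the origin on the work surface. World frame = base frame: x ahead of the robot, y to its left, z up, the work surface at z = 0. Lengths are in m, angles in rad, forces in N, time in s.
With the tool pointing down it reaches from about 0.425 to 0.875 m from the base axis. Payload 4.7 kg.
Tool frame: the origin (TCP) lies between the finger pads; the fingertips stand 11 mm ahead of it and the grasp point (between the pads) lies 8 mm behind it; y points along the fingers, x is the direction in which the jaws open and shut, and the axes are right-handed (so a half turn about y gives the same grasp; the last joint's range is limited). The gripper opens to 87 mm and grips with 3 to 60 N. Pads are 19 mm wide; open, the fingers measure 117 mm over their backs; the gripper's body (75 mm by 190 mm) begins 51 mm behind the grasp point.
Start: joints at [1.26, 0.321, -0.07, 1.45, 0.023, 1.371, -0.057], TCP at [0.207, -0.616, 0.195] pointing down, gripper open.
Joint ranges: [-2.86, 2.86], [-0.3, 2.09], [-1.38, 1.24], [0.06, 2.45], [-1.56, 4.7], [0.09, 2.05], [-2.69, 2.69]. Speed limits (rad/s): [2.57, 2.57, 3.14, 3.14, 3.14, 3.14, 3.14].

### API

Orientations are given as a rotation vector (axis times angle).
In Python, from station import ctrl gives the robot as it stands.
- The arm moves only by the shell command python3 -m crank 'ROWS' [OPENING] [FORCE]. ROWS is a JSON object of lists of equal length, an entry for each row: "translation": the shift along the tool's x, y, z in m, a list of three; "dr": the turn, a rotation vector about the tool's x, y, z in degrees, a list of three. In form: {"translation": [[x, y, z], ...], "dr": [[ax, ay, az], ...]}. A call has 1 to 20 rows; each row shifts and turns the commanded pose from where the row before left it, along the tool's axes as they then stand; what a row does not reach is not made up. A row lasts 1/12 s, in which the tool goes at most 41.7 mm and 7.16 degrees, less where a joint would pass 70% of its speed; a pose out of reach is approached as far as the arm can. A call with a gripper value outside its range is refused whole. OPENING is the closure, from 0 (fully open) to 1 (shut), set as the call begins (- or left out, the last holds). The fingers move at their own pace and stop on an object; FORCE is the grip in N (left out, the last holds). Time passes only in rows, so rows that do not move let the fingers close. It gives the time, the measured TCP pose, the force and the opening at its end, in the units of the state.
- ctrl.sense(): the state, without advancing time (a new reading comes with each control period).
- ctrl.get_image(name): name is "scene" or "side" or "wrist"; returns a dict with "img" (420x560x3 uint8, blue, green, red), "intrinsics" (3x3 intrinsics, pixels), "eye" and "rotation" of the camera in the world. Camera axes: x right, y down, z forward; pixel columns grow to the right and rows downward; lengths in m; the calibration is good to about 2 mm. A picture is of the moment at which its call begins. There is no depth.
- ctrl.finish_job(): hands the job in, once; it reports no verdict.
Trained networks look in a picture, given as the dict that the camera call returned (one of the last four; its "shot" number tells which), for a name from the list of things; names that differ only in an ending like _2 or _b are one class to them, and where a whole thing is asked for, a point or a joint stands for the part that bears it (a point fixed in the world has none). Each returns a list of dicts, best first, with "p" (0 to 1); they miss things now and then, are a little off and sometimes report something else, mostly with a low value. They report only what shows in the picture. A call takes as long as a camera call. They do not tell look-alikes from the thing itself.
- ctrl.cut_out(picture, label): "mask" (420x560 bool, what is visible of it) and "rect" ([left, top, right, bottom] in pixels, round what is visible of it).
The state is a dict: "time_s": time; "q": joint angles; "joint_velocities": joint speeds; "effort": joint torques, N m; "ee_pos": TCP position; "eef_rot": TCP orientation; "contact_force": force on the tool from outside, world axes, zero at the start; "wrist_torque": the same for the moment, N m; "grip_width": finger opening in m.
Only numpy, scipy, OpenCV 4.12 (cv2) and the standard library are available. Lean on these libraries where they do the work, as an engineer would, in place of code of your own. Each camera call takes 0.05 s, during which the arm holds its last target. There are 200 camera calls.

### The job

Fit the loose sprung guard bar across the front of the turntable so the pill bottles cannot slide off: with its sprung tip towards the tall post, press that tip in, bring the bar down between the two posts and let it spring out so that both tips sit in the posts' recesses and the bar is held level on its own. The posts are light plastic, so press gently (well under 25 N), and leave the bottles and the cup where they stand.

Things in the scene. Friction and masses are not known exactly. Their poses are not given: they have to be found in the camera images.
- turntable: White plastic turntable, 250 mm across, top 22 mm above the table; its brake is on, it does not turn. Origin: centre of its underside, on the table; z up, -x its front, +y towards its tall post. Two grey plastic posts stand at its front edge on one locked bracket, which sits up to 8 mm off the middle along y, either way. That shift is NOT in any measured pose: feel for it (or see it).
- seat (a point): Point fixed to the turntable, with its axes: on the line of the two recesses (turntable x = -75 mm, 57 mm above the table), midway between the posts if the bracket were not shifted (true middle up to 8 mm off along y). The seated bar's axis lies on this line, along y, sprung tip towards +y. The posts' inner faces are 137 mm apart.
- tall_face (a point): Point fixed to the turntable, with its axes: nominal inner face of the tall post (68.5 mm from the seat point along +y, true face up to 8 mm off), at recess height. The post is 28 mm wide along x, 14 mm deep along y, top 109 mm above the table. Two 6 mm cheeks stand 9 mm out from its flat wall, leaving an upright channel 16 mm wide, open at the top and inwards.
- short_face (a point): The same for the short post, on the -y side; top 72 mm above the table, otherwise alike (wall, cheeks, channel). In the wall of both posts is a recess 6 mm deep, 16 mm wide, from 52 to 67 mm above the table. The recess floor runs on inwards as a lip 9 mm out from the wall, so a tip that comes down the channel lands on it with its axis 57 mm above the table.
- bar_center (a point): Centre of the guard bar's square aluminium barrel (110 mm long, 22 x 22 mm; bar about 0.1 to 0.17 kg), lying on the table at the start. x runs along the bar to the sprung tip, z up. Round steel tips, 10 mm across, stand out on the axis: at -x a fixed one 14 mm long, at +x a sprung one 26 mm long. Friction of the pressed tip on the wall can tilt the bar in a weak grasp.
- plunger (a joint): How far the sprung tip is pushed in, m: 0 out, 0.015 at its hard stop; 2 N starts it, 5.8 N takes it fully in. The bar is 150 mm long free, 135 mm pressed in, so it passes between the faces (137 mm) only within 2 mm of the hard stop. Seated it is 149 mm tip to tip, the sprung tip about 0.001 in.
- bottle0_center (a point): Amber pill bottle with a white cap, 38 mm across, 65 mm tall, standing loose on the turntable behind the bar's place; this point is half-way up. Leave alone.
- bottle1_center (a point): Amber pill bottle with a white cap, 38 mm across, 65 mm tall, standing loose on the turntable behind the bar's place; this point is half-way up. Leave alone.
- bottle2_center (a point): Amber pill bottle with a white cap, 38 mm across, 65 mm tall, standing loose on the turntable behind the bar's place; this point is half-way up. Leave alone.
- cup_center (a point): White ceramic cup, 80 mm across and 80 mm tall, on the table; this point is on its axis half-way up. Leave alone.
Mind the look-alikes: they are no part of the job. What is shaped like the part that bears bottle2_center but black or turquoise is not meant.

How it is judged:
On the way, in this order (a step that is already met when the one before it is completed fails the run):
1. the bar is lifted off the table (height (world z) of bar_center above 0.05 m), for 0.2 s.
2. at the posts, the sprung tip is pressed well in (value of joint plunger above 0.005 m and distance between bar_center and seat below 0.06 m and contact force between bar and turntable above 1 N), for 0.2 s.
At the end, for the whole second after the job is handed in: Bar centre 57 mm (within 3.5) above the table and within 5.5 mm of the recess line, axis along the posts within 0.07 rad, sprung tip 0.2 to 3.5 mm pushed in (both tips in their recesses), released and at rest; bottles and cup upright (z of bar_center in the frame of turntable between 0.0535 and 0.0605 m and x of bar_center in the frame of turntable between -0.0805 and -0.0695 m and y of bar_center in the frame of turntable between -0.019 and 0.008 m and value of joint plunger between 0.0002 and 0.0035 m and angle between the x axis of bar_center and the y axis of turntable, either way round below 0.07 rad and linear speed of bar below 0.02 m/s and angle between each of bottle0_center, bottle1_center, bottle2_center, cup_center's own z axis and vertical below 0.35 rad); the robot touches nothing.
It fails at once if the bar is pressed on the posts or turntable with more than 25 N (contact force between bar and turntable above 25 N).
It fails at once if the robot presses on the turntable or its posts with more than 25 N (contact force between any of the arm, the fingers and turntable above 25 N).
It fails at once if a bottle is knocked over or shifted by more than 20 mm ((distance of bottle0_center from where it was at the start of the episode above 0.02 m or angle between bottle0_center's own z axis and vertical above 0.35 rad) or (distance of bottle1_center from where it was at the start of the episode above 0.02 m or angle between bottle1_center's own z axis and vertical above 0.35 rad) or (distance of bottle2_center from where it was at the start of the episode above 0.02 m or angle between bottle2_center's own z axis and vertical above 0.35 rad)).
It fails at once if the cup is knocked over or shifted by more than 20 mm (distance of cup_center from where it was at the start of the episode above 0.02 m or angle between cup_center's own z axis and vertical above 0.35 rad).
It also fails if it takes over 48 s, if anything falls off the work surface, if the arm or the gripper's body presses on something with over 40 N, if the wrist force passes 120 N, or if a joint passes its speed limit or range.

## Working session

There is one attempt and no reset: what is moved stays moved. The work goes in short steps, Python scripts to look and compute and a shell command to move; the robot and the scene stay as the last step left them, time stands still between calls to the robot, and variables do not carry over. Pictures are saved under pics/ and viewed, about 8 in all and at most 12, crops included, and the job is handed in when it is done.

```bash
mkdir -p pics; python3 - <<'E'
from station import ctrl
import cv2,numpy as np
s=ctrl.sense();print({k:np.round(v,3).tolist() for k,v in s.items()})
ims=[]
for n in ["scene","side","wrist"]:
    p=ctrl.get_image(n);cv2.imwrite(f"pics/{n}0.png",p["img"])
    print(n,p["shot"],np.round(p["intrinsics"],1).tolist(),np.round(p["eye"],3).tolist(),np.round(p["rotation"],3).tolist())
    for l in ["bar_center","turntable","bottle0_center","cup_center"]:
        print(l,[(round(d["p"],2),np.round(d["rect"]).tolist()) for d in ctrl.cut_out(p,l)][:5])
E
```

```text
{'time_s': 0.0, 'q': [1.26, 0.322, -0.07, 1.452, 0.023, 1.371, -0.057], 'joint_velocities': [0.003, -0.0, 0.0, -0.0, -0.002, 0.001, 0.0], 'effort': [0.0, -49.129, -0.404, -31.253, -0.064, 0.044, 0.0], 'ee_pos': [0.207, -0.615, 0.194], 'eef_rot': [-1.344, 0.968, -0.965], 'contact_force': [-0.173, 0.254, 0.427], 'wrist_torque': [-0.113, 0.051, 0.056], 'grip_width': 0.087}
scene 1 [[393.0, 0.0, 283.9], [0.0, 393.0, 217.0], [0.0, 0.0, 1.0]] [1.248, -0.116, 0.872] [-2.008, -1.549, 0.552]
bar_center [(0.6, [119.0, 237.0, 178.0, 261.0])]
turntable [(0.94, [258.0, 154.0, 343.0, 240.0])]
bottle0_center [(0.78, [278.0, 203.0, 291.0, 226.0])]
cup_center [(0.62, [361.0, 146.0, 388.0, 182.0])]
side 2 [[387.1, 0.0, 278.4], [0.0, 387.1, 202.9], [0.0, 0.0, 1.0]] [0.254, 0.656, 0.555] [-0.674, 2.485, -1.288]
bar_center [(0.56, [347.0, 147.0, 366.0, 174.0]), (0.27, [242.0, 213.0, 359.0, 298.0])]
turntable [(0.84, [239.0, 213.0, 361.0, 299.0])]
bottle0_center [(0.84, [282.0, 195.0, 297.0, 226.0]), (0.67, [237.0, 329.0, 294.0, 403.0])]
cup_center [(0.92, [238.0, 328.0, 295.0, 404.0])]
wrist 3 [[320.7, 0.0, 281.1], [0.0, 320.7, 208.2], [0.0, 0.0, 1.0]] [0.288, -0.587, 0.385] [2.336, -1.679, -0.263]
bar_center []
turntable []
bottle0_center []
cup_center []
```

View pics/scene0.png

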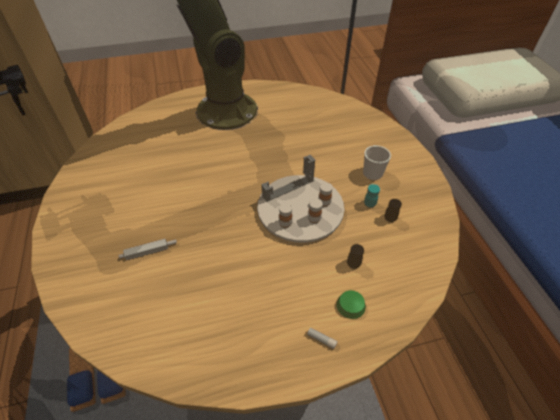

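View pics/side0.png

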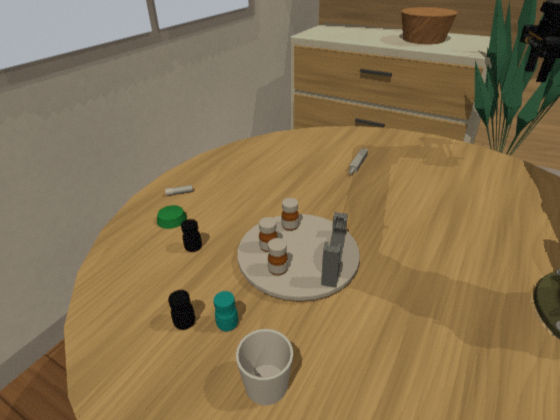

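```bash
python3 - <<'E'
from station import ctrl
from scipy.spatial.transform import Rotation as R
import numpy as np
s=ctrl.sense();print(np.round(R.from_rotvec(s['eef_rot']).as_matrix(),3))
for r in ([-2.008,-1.549,.552],[2.336,-1.679,-.263]):print(np.round(R.from_rotvec(r).as_matrix(),2))
E
```

```text
[[ 0.319 -0.     0.948]
 [-0.948 -0.     0.319]
 [ 0.    -1.    -0.   ]]
[[ 0.26  0.75 -0.62]
 [ 0.97 -0.19  0.17]
 [ 0.   -0.64 -0.77]]
[[ 0.32 -0.9  -0.29]
 [-0.95 -0.3  -0.1 ]
 [ 0.    0.31 -0.95]]
```

```bash
cat > h.py <<'E'
from station import ctrl
import cv2,numpy as np
from scipy.spatial.transform import Rotation as R
def rays(p,uv):
    uv=np.atleast_2d(np.asarray(uv,float));K=np.asarray(p["intrinsics"])
    d=np.c_[(uv-K[:2,2])/[K[0,0],K[1,1]],np.ones(len(uv))]
    return np.asarray(p["eye"]),d@R.from_rotvec(p["rotation"]).as_matrix().T
def plane(p,uv,z):
    e,d=rays(p,uv);return (e+d*((z-e[2])/d[:,2])[:,None])
def tri(obs):
    A=0;b=0
    for p,uv in obs:
        e,d=rays(p,uv);d=d[0]/np.linalg.norm(d[0]);M=np.eye(3)-np.outer(d,d);A=A+M;b=b+M@e
    x=np.linalg.solve(A,b);r=[]
    for p,uv in obs:
        e,d=rays(p,uv);d=d[0]/np.linalg.norm(d[0]);r.append(np.linalg.norm(np.cross(x-e,d)))
    return x,r
def proj(p,X):
    K=np.asarray(p["intrinsics"]);c=(np.atleast_2d(X)-p["eye"])@R.from_rotvec(p["rotation"]).as_matrix();c=c@K.T
    return c[:,:2]/c[:,2:]
def shot(n):
    return ctrl.get_image(n)
E
python3 - <<'E'
from h import *
S=shot("scene");D=shot("side")
P={}
for n,p in (("scene",S),("side",D)):
    m=ctrl.cut_out(p,"bar_center")[0]["mask"]
    v,u=np.nonzero(m);X=plane(p,np.c_[u,v],.015)[:,:2];c=X.mean(0);w,V=np.linalg.eigh(np.cov((X-c).T));t=(X-c)@V[:,1]
    print(n,"bar",c,"dir",np.degrees(np.arctan2(V[1,1],V[0,1])),"ends",c+V[:,1]*t.min(),c+V[:,1]*t.max(),"px",u.mean(),v.mean())
    P[n]=(p,[u.mean(),v.mean()])
    m=ctrl.cut_out(p,"turntable")[0]["mask"]
    v,u=np.nonzero(m);X=plane(p,np.c_[u,v],.022)[:,:2].astype(np.float32)
    print("tt pix centroid",X.mean(0),"bbox",X.min(0),X.max(0))
print("bar tri",tri(P.values()))
x=tri([(S,[309,157]),(D,[335,243])]);print("tall top",x)
x=tri([(S,[267,185]),(D,[341,217])]);print("short top",x)
a=cv2.resize(S["img"][140:250,250:350],None,fx=4,fy=4,interpolation=2)
b=cv2.resize(D["img"][190:300,232:372],None,fx=4,fy=4,interpolation=2)
b=b[:440,:400] if 0 else b
o=np.zeros((440+160,800,3),np.uint8);
a=cv2.resize(a,(340,374));b=cv2.resize(b,(455,357))
o[:374,:340]=a;o[:357,345:]=b
o[380:,:320]=cv2.resize(S["img"][228:268,110:190],(320,220)) if 0 else cv2.resize(S["img"][226:270,115:179],(320,220))
o[380:,345:345+260]=cv2.resize(D["img"][138:182,330:382],(260,220))
cv2.imwrite("pics/c1.png",o)
E
```

```text
scene bar [ 0.57687406 -0.31281553] dir 94.45155239872719 ends [ 0.58221407 -0.38140823] [ 0.57084218 -0.23533564] px 145.60151802656546 248.47058823529412
tt pix centroid [0.5378277  0.11851606] bbox [ 0.34183133 -0.00048985] [0.6663638  0.24617517]
side bar [ 0.57226607 -0.30484954] dir 97.34642677619821 ends [ 0.58231773 -0.3828137 ] [ 0.56228771 -0.22745388] px 358.2392156862745 159.68627450980392
tt pix centroid [0.51466095 0.14142579] bbox [ 0.40778542 -0.03840381] [0.6586292 0.2611232]
bar tri (array([ 0.57450666, -0.31343669,  0.01045821]), [np.float64(0.0010405374400561298), np.float64(0.0010405374400562298)])
tall top (array([0.4409507 , 0.17365005, 0.11194063]), [np.float64(0.0027438120217524926), np.float64(0.002743812021752409)])
short top (array([0.48089772, 0.0411311 , 0.06825208]), [np.float64(1.5681145296535702e-05), np.float64(1.568114529651138e-05)])
```

View pics/c1.png

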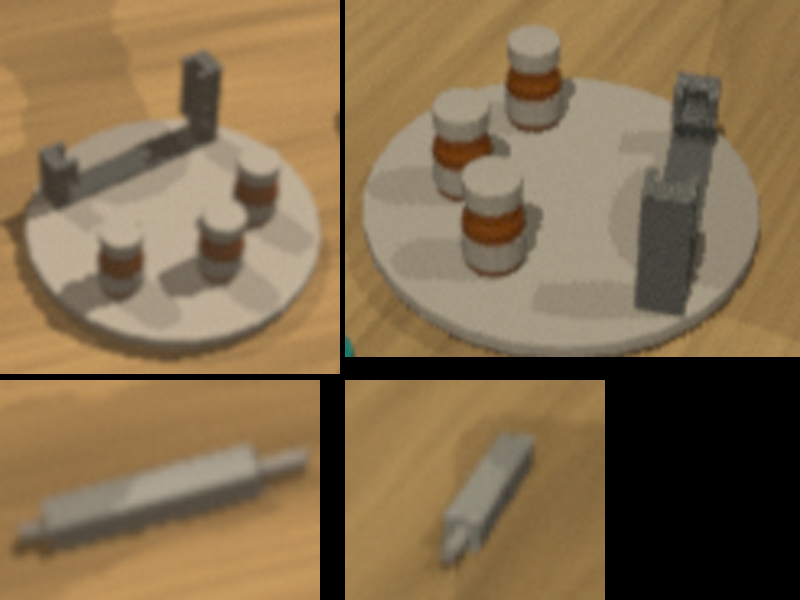

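```bash
python3 -m crank '{"translation":[[-0.0106,0,0.0278],[-0.0106,0,0.0278],[-0.0106,0,0.0278],[-0.0106,0,0.0278],[-0.0106,0,0.0278],[-0.0106,0,0.0278],[-0.0106,0,0.0278],[-0.0106,0,0.0278],[-0.0106,0,0.0278],[-0.0106,0,0.0278],[-0.0106,0,0.0278],[-0.0106,0,0.0278],[-0.0106,0,0.0278],[-0.0106,0,0.0278],[-0.0106,0,0.0278],[-0.0106,0,0.0278]],"dr":[[0,0,0],[0,0,0],[0,0,0],[0,0,0],[0,0,0],[0,0,0],[0,0,0],[0,0,0],[0,0,0],[0,0,0],[0,0,0],[0,0,0],[0,0,0],[0,0,0],[0,0,0],[0,0,0]]}' 0
python3 -m crank '{"translation":[[0,0,0],[0,0,0],[0,0,0],[0,0,0],[0,0,0],[0,0,0],[0,0,0],[0,0,0],[0,0,0],[0,0,0],[0,0,0],[0,0,0],[0,0,0]],"dr":[[0,-6.9,0],[0,-6.9,0],[0,-6.9,0],[0,-6.9,0],[0,-6.9,0],[0,-6.9,0],[0,-6.9,0],[0,-6.9,0],[0,-6.9,0],[0,-6.9,0],[0,-6.9,0],[0,0,0],[0,0,0]]}'
python3 - <<'E'
from h import *
s=ctrl.sense();M=R.from_rotvec(s["eef_rot"]).as_matrix();print(s["ee_pos"],"\n",M.round(3),s["q"])
p=shot("wrist");cv2.imwrite("pics/w1.png",p["img"])
r=ctrl.cut_out(p,"bar_center")
print([(d["p"],d["rect"]) for d in r])
if r:
    v,u=np.nonzero(r[0]["mask"]);X=plane(p,np.c_[u,v],.018)[:,:2]
    # sub-sample: barrel rectangle via eroded mask
    c,wh,a=cv2.minAreaRect((X*1000).astype(np.float32));print(c,wh,a)
    k=R.from_euler('z',0)
    for z in(.022,):
        m=cv2.morphologyEx(r[0]["mask"].astype(np.uint8),cv2.MORPH_OPEN,np.ones((25,25)))
        v,u=np.nonzero(m);X=plane(p,np.c_[u,v],z)[:,:2];print("barrel",cv2.minAreaRect((X*1000).astype(np.float32)))
E
```

```text
time_s: 2.38
ee_pos: [0.5758, -0.3124, 0.1952]
eef_rot: [-1.346, 0.967, -0.967]
contact_force: [0.7, 0.3, -0.7]
grip_width: 0.0871
time_s: 3.47
ee_pos: [0.5748, -0.3135, 0.195]
eef_rot: [-1.57, -0.059, 0.059]
contact_force: [-1.4, -0.5, 0.7]
grip_width: 0.0869
[ 0.57475675 -0.31349829  0.19499499] 
 [[ 0.997  0.    -0.075]
 [ 0.075  0.     0.997]
 [ 0.    -1.     0.   ]] [ 0.84945509  0.37472733 -0.51429361  1.42367559  0.18396303  1.39103784
  0.40728048]
[(0.69, [269.6, 110.9, 292.4, 234.9])]
(574.2782592773438, -304.8377685546875) (22.669816970825195, 150.88189697265625) 5.455661296844482
barrel ((0.0, 0.0), (0.0, 0.0), 0.0)
```

View pics/w1.png

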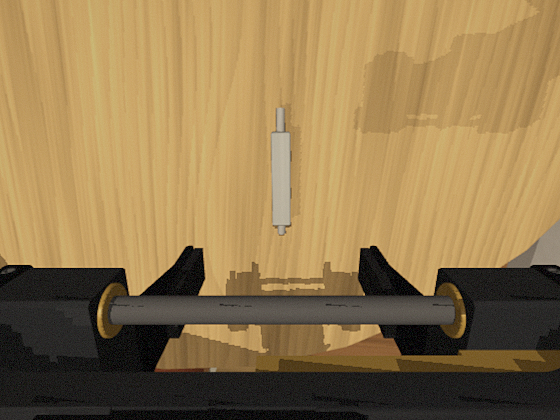

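```bash
python3 - <<'E'
from h import *
p=shot("wrist");r=ctrl.cut_out(p,"bar_center")[0]["mask"]
ctr=[];
for v in range(112,236,4):
    u=np.nonzero(r[v])[0]
    if len(u):ctr.append((v,u.min(),u.max(),u.mean()))
print([(a,b,c) for a,b,c,_ in ctr])
X=plane(p,[[281,132],[281.3,224]],.022);print(X,X.mean(0),np.linalg.norm(X[0]-X[1]),np.degrees(np.arctan2(*(X[0]-X[1])[1::-1])))
X=plane(p,[[280.5,108],[282,234]],.011);print(X,np.linalg.norm(X[0]-X[1]),np.degrees(np.arctan2(*(X[0]-X[1])[1::-1])))
M=R.from_rotvec(ctrl.sense()["eef_rot"]).as_matrix();print(ctrl.sense()["ee_pos"])
D=shot("side");S=shot("scene")
# bottles
for q,n in((S,"s"),(D,"d")):
    for b in ctrl.cut_out(q,"bottle0_center")+ctrl.cut_out(q,"bottle1_center"):
        L,T,Rr,B=b["rect"];print(n,round(b["p"],2),plane(q,[[(L+Rr)/2,(T+B)/2]],.0545)[0].round(3))
E
```

```text
[(112, np.int64(276), np.int64(284)), (116, np.int64(276), np.int64(284)), (120, np.int64(276), np.int64(284)), (124, np.int64(277), np.int64(284)), (128, np.int64(277), np.int64(284)), (132, np.int64(272), np.int64(287)), (136, np.int64(270), np.int64(289)), (140, np.int64(270), np.int64(290)), (144, np.int64(270), np.int64(290)), (148, np.int64(270), np.int64(290)), (152, np.int64(270), np.int64(291)), (156, np.int64(271), np.int64(291)), (160, np.int64(272), np.int64(291)), (164, np.int64(272), np.int64(291)), (168, np.int64(271), np.int64(290)), (172, np.int64(271), np.int64(290)), (176, np.int64(271), np.int64(290)), (180, np.int64(271), np.int64(290)), (184, np.int64(271), np.int64(290)), (188, np.int64(271), np.int64(290)), (192, np.int64(271), np.int64(290)), (196, np.int64(272), np.int64(290)), (200, np.int64(272), np.int64(290)), (204, np.int64(272), np.int64(290)), (208, np.int64(273), np.int64(290)), (212, np.int64(273), np.int64(290)), (216, np.int64(273), np.int64(290)), (220, np.int64(273), np.int64(290)), (224, np.int64(273), np.int64(290)), (228, np.int64(277), np.int64(286)), (232, np.int64(277), np.int64(285))]
[[ 0.57089333 -0.25583609  0.022     ]
 [ 0.57941239 -0.36404015  0.022     ]] [ 0.57515286 -0.30993812  0.022     ] 0.10853890031226561 94.50169636871686
[[ 0.56843453 -0.23072648  0.011     ]
 [ 0.58161915 -0.38150591  0.011     ]] 0.15135478416533657 94.9974094649858
[ 0.57483361 -0.31336682  0.19508183]
s 0.65 [0.589 0.065 0.054]
s 0.54 [0.599 0.144 0.055]
d 0.79 [0.593 0.069 0.054]
d 0.83 [0.589 0.156 0.054]
```

```bash
python3 -m crank '{"translation":[[0,0.018,0.0035],[0,0.018,0],[0,0.018,0],[0,0.018,0],[0,0.018,0],[0,0.018,0],[0,0.018,0],[0,0.018,0],[0,0.018,0],[0,0.015,0],[0,0.0055,0],[0,0,0],[0,0,0]],"dr":[[0,-0.5,0],[0,0,0],[0,0,0],[0,0,0],[0,0,0],[0,0,0],[0,0,0],[0,0,0],[0,0,0],[0,0,0],[0,0,0],[0,0,0],[0,0,0]]}' 0
python3 -m crank '{"translation":[[0,0,0],[0,0,0],[0,0,0],[0,0,0],[0,0,0],[0,0,0],[0,0,0],[0,0,0],[0,0,0]],"dr":[[0,0,0],[0,0,0],[0,0,0],[0,0,0],[0,0,0],[0,0,0],[0,0,0],[0,0,0],[0,0,0]]}' 1 50
```

```text
time_s: 5.05
ee_pos: [0.5748, -0.31, 0.013]
eef_rot: [-1.57, -0.069, 0.068]
contact_force: [0.3, -0.5, 0.3]
grip_width: 0.087
time_s: 5.8
ee_pos: [0.5745, -0.3099, 0.0125]
eef_rot: [-1.57, -0.069, 0.069]
contact_force: [0.2, 0.0, -0.4]
grip_width: 0.0351
```

```bash
python3 -m crank '{"translation":[[0,0,0],[0,0,0],[0,0,0],[0,0,0],[0,0,0],[0,-0.01,0],[0,-0.02,0],[0,-0.03,0],[0,-0.03,0],[0,-0.03,0],[0,-0.03,0],[0,-0.02,0],[0,-0.01,0],[0,0,0]],"dr":[[0,0,0],[0,0,0],[0,0,0],[0,0,0],[0,0,0],[0,0,0],[0,0,0],[0,0,0],[0,0,0],[0,0,0],[0,0,0],[0,0,0],[0,0,0],[0,0,0]]}' 1 50
python3 - <<'E'
from h import *
p=shot("wrist");cv2.imwrite("pics/w2.png",p["img"])
S=shot("scene");D=shot("side")
T=ctrl.cut_out(S,"turntable")[0]["mask"]|0
T2=ctrl.cut_out(D,"turntable")[0]["mask"]|0
np.savez("tt.npz",a=T,b=T2)
# fit disc: rims in both views; silhouette of white disc lower/near edge
from scipy.optimize import least_squares
def rim(q,c,z,n=360):
    t=np.linspace(0,2*np.pi,n,endpoint=False);return proj(q,np.c_[c[0]+.125*np.cos(t),c[1]+.125*np.sin(t),np.full(n,z)])
def iou(c):
    s=0
    for q,m in((S,T),(D,T2)):
        h=np.vstack([rim(q,c,0),rim(q,c,.022)]).astype(np.float32)
        o=np.zeros((420,560),np.uint8);cv2.fillConvexPoly(o,np.round(cv2.convexHull(h)*16).astype(np.int32),1,shift=4)
        m=m.astype(bool);s+=(o&~m).sum()+(m&(o==0)).sum()*1.0
    return s
best=min((iou((x,y)),x,y) for x in np.arange(.49,.56,.001) for y in np.arange(.08,.15,.001));print(best)
E
```

```text
time_s: 6.97
ee_pos: [0.5761, -0.3104, 0.1961]
eef_rot: [-1.573, -0.072, 0.065]
contact_force: [-0.1, -0.2, 0.4]
grip_width: 0.0005
(np.float64(3664.0), np.float64(0.539), np.float64(0.12000000000000004))
```

View pics/w2.png

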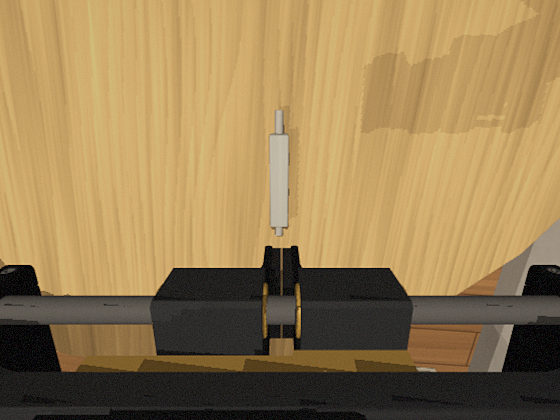

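```bash
python3 - <<'E'
from h import *
p=shot("wrist");s=ctrl.sense();M=R.from_rotvec(s["eef_rot"]).as_matrix();e=np.array(s["ee_pos"])
for o in ([0,0,0],[0,.011,0],[0,-.008,0],[0,.1825,0]):print(o,proj(p,e+M@o))
X=plane(p,[[279,134],[279.5,226]],.022);print(X,X.mean(0),s["ee_pos"],s["grip_width"])
S=shot("scene");D=shot("side")
a=tri([(q,[np.mean(np.nonzero(ctrl.cut_out(q,"bar_center")[0]["mask"])[1]),np.mean(np.nonzero(ctrl.cut_out(q,"bar_center")[0]["mask"])[0])]) for q in (S,D)]);print(a)
o=np.zeros((600,800,3),np.uint8);o[:,:400]=cv2.resize(S["img"][150:300,90:190],(400,600));o[:,400:]=cv2.resize(D["img"][70:220,300:400],(400,600));cv2.imwrite("pics/c2.png",o)
E
```

```text
[0, 0, 0] [[280.30899553 245.2374571 ]]
[0, 0.011, 0] [[280.35864261 238.49297169]]
[0, -0.008, 0] [[280.26961666 250.5870219 ]]
[0, 0.1825, 0] [[280.77968145 181.29543891]]
[[ 0.56635753 -0.25358016  0.022     ]
 [ 0.57608234 -0.36064151  0.022     ]] [ 0.57121994 -0.30711084  0.022     ] [ 0.57359881 -0.30955801  0.19053778] 0.00042417986744764595
(array([ 0.57472875, -0.3160411 ,  0.00946274]), [np.float64(0.002198367598653171), np.float64(0.0021983675986532005)])
```

View pics/c2.png

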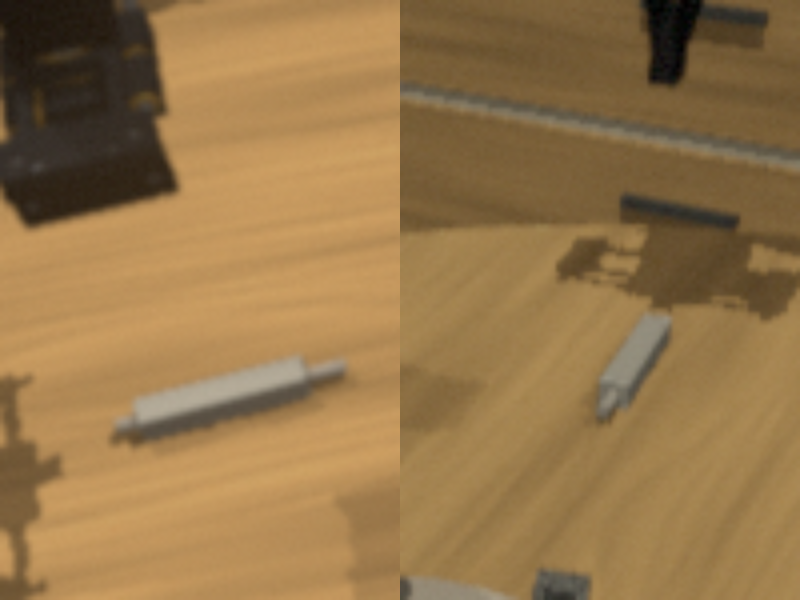

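```bash
python3 - <<'E'
from h import *
S=shot("scene");D=shot("side");s=ctrl.sense();M=R.from_rotvec(s["eef_rot"]).as_matrix();e=np.array(s["ee_pos"]);print(e)
o=np.zeros((600,800,3),np.uint8)
for i,q in enumerate((S,D)):
    im=q["img"].copy();P=proj(q,[e,e+M@[0,.011,0],e+M@[0,-.008,0]]);print(P)
    c=P[0].astype(int);x0=max(c[0]-50,0);y0=max(c[1]-80,0)
    cr=cv2.resize(im[y0:y0+150,x0:x0+100],(400,600))
    for k,(u,v) in enumerate(P):cv2.drawMarker(cr,(int((u-x0+.5)*4),int((v-y0+.5)*4)),[(0,255,0),(0,0,255),(255,0,0)][k],0,14,1)
    o[:,400*i:400*i+400]=cr
cv2.imwrite("pics/c3.png",o)
E
```

```text
[ 0.5745614  -0.30985168  0.19248173]
[[126.48928674 203.0707884 ]
 [127.92594468 206.21078839]
 [125.42743444 200.74997415]]
[[364.94526149  98.91558961]
 [364.48982534 102.95791187]
 [365.2800342   95.94424182]]
```

View pics/c3.png

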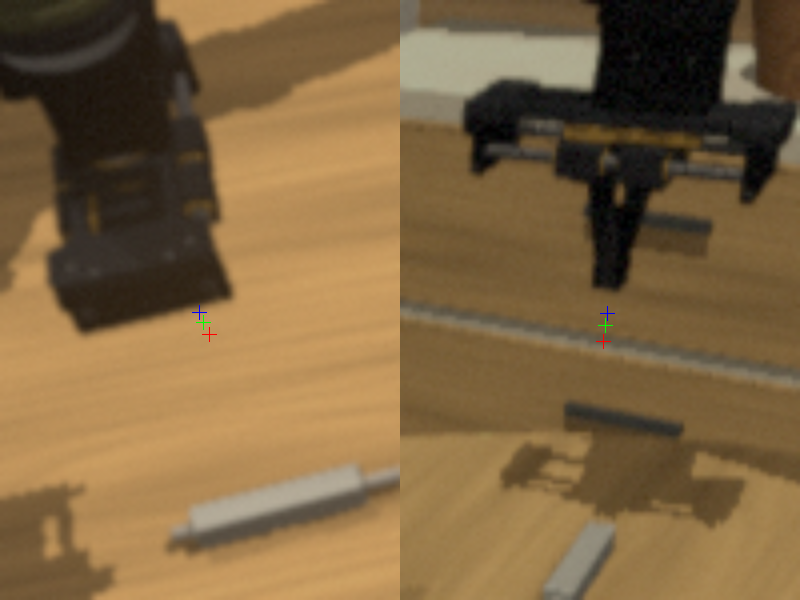

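```bash
python3 - <<'E'
from h import *
s=ctrl.sense();M=R.from_rotvec(s["eef_rot"]).as_matrix();e=np.array(s["ee_pos"])
W=shot("wrist");D=shot("side");S=shot("scene")
print(e,s["grip_width"])
for n,q,uv in(("w",W,[281,248]),("d",D,[365.7,90.5])):
    E0,d=rays(q,uv);o=M.T@(E0-e);v=M.T@d[0]
    for z in(-.0095,0,.0095):
        t=(z-o[2])/v[2];print(n,z,(o+t*v).round(4))
x,r=tri([(W,[281,248]),(D,[365.7,90.5])]);print(x,r,M.T@(x-e))
print(np.linalg.norm(np.array(W["eye"])-e),M.T@(np.array(W["eye"])-e))
E
```

```text
[ 0.5745614  -0.30985168  0.19248173] 0.0007250804953536057
w -0.0095 [ 0.0006  0.0159 -0.0095]
w 0 [ 0.0006 -0.0046  0.    ]
w 0.0095 [ 0.0006 -0.025   0.0095]
d -0.0095 [ 0.0028 -0.0191 -0.0095]
d 0 [ 0.0005 -0.0224  0.    ]
d 0.0095 [-0.0018 -0.0257  0.0095]
[ 0.57324692 -0.30066705  0.21781744] [np.float64(0.0011657643195666842), np.float64(0.0011657643195664867)] [-0.0005084  -0.02533582  0.00926398]
0.20874357428694978 [ 0.00076517 -0.19011599  0.08619284]
```

```bash
python3 -m crank '{"translation":[[0,0,0],[0,0.01,0],[0,0.02,0],[0,0.02,0],[0,0.02,0],[0,0.02,0],[0,0.02,0],[0,0.02,0],[0,0.02,0],[0,0.02,0],[0,0.02,0],[0,0.012,0],[0,0.006,0],[0,0.003,0],[0,0.003,0],[0,0,0],[0,0,0]],"dr":[[0,0,0],[0,0,0],[0,0,0],[0,0,0],[0,0,0],[0,0,0],[0,0,0],[0,0,0],[0,0,0],[0,0,0],[0,0,0],[0,0,0],[0,0,0],[0,0,0],[0,0,0],[0,0,0],[0,0,0]]}' 0.3
python3 -m crank '{"translation":[[0,0,0],[0,0,0],[0,0,0],[0,0,0],[0,0,0],[0,0,0],[0,0,0],[0,0,0],[0,0,0],[0,0,0],[0,0,0]],"dr":[[0,0,0],[0,0,0],[0,0,0],[0,0,0],[0,0,0],[0,0,0],[0,0,0],[0,0,0],[0,0,0],[0,0,0],[0,0,0]]}' 1 55
```

```text
time_s: 9.23
ee_pos: [0.5753, -0.3102, -0.0205]
eef_rot: [-1.571, -0.07, 0.068]
contact_force: [0.1, -0.5, -0.4]
grip_width: 0.0609
time_s: 10.15
ee_pos: [0.5745, -0.3099, -0.0215]
eef_rot: [-1.57, -0.069, 0.069]
contact_force: [0.4, -0.9, 0.7]
grip_width: 0.0216
```

```bash
python3 -m crank '{"translation":[[0,-0.01,0],[0,-0.02,0],[0,-0.03,0],[0,-0.03,0],[0,-0.03,0],[0,-0.02,0],[0,-0.02,0],[0,0,0]],"dr":[[0,0,0],[0,0,0],[0,0,0],[0,0,0],[0,0,0],[0,0,0],[0,0,0],[0,0,0]]}' 1 55
python3 -m crank '{"translation":[[-0.00525,0,0.0293],[-0.00525,0,0.0293],[-0.00525,0,0.0293],[-0.00525,0,0.0293],[-0.00525,0,0.0293],[-0.00525,0,0.0293],[-0.00525,0,0.0293],[-0.00525,0,0.0293],[-0.00525,0,0.0293],[-0.00525,0,0.0293],[-0.00525,0,0.0293],[-0.00525,0,0.0293],[-0.00525,0,0.0293],[-0.00525,0,0.0293],[0,0,0],[0,0,0],[0,0,0]],"dr":[[0,0,0],[0,0,0],[0,0,0],[0,0,0],[0,0,0],[0,0,0],[0,0,0],[0,0,0],[0,0,0],[0,0,0],[0,0,0],[0,0,0],[0,0,0],[0,-6,0],[0,-6,0],[0,0,0],[0,0,0]]}'
python3 - <<'E'
from h import *
s=ctrl.sense();M=R.from_rotvec(s["eef_rot"]).as_matrix();print(s["ee_pos"],"\n",M.round(3),np.round(s["q"],2),s["grip_width"])
W=shot("wrist");D=shot("side");
cv2.imwrite("pics/w3.png",cv2.resize(W["img"],(800,600)))
E
```

```text
time_s: 10.82
ee_pos: [0.5773, -0.3108, 0.1441]
eef_rot: [-1.574, -0.074, 0.063]
contact_force: [0.4, -0.6, 0.2]
grip_width: 0.021
time_s: 12.23
ee_pos: [0.465, 0.0917, 0.1378]
eef_rot: [-1.559, -0.23, 0.232]
contact_force: [-1.2, 0.2, -1.6]
grip_width: 0.0216
[0.46502248 0.09168925 0.1377868 ] 
 [[ 0.957 -0.001 -0.29 ]
 [ 0.29  -0.001  0.957]
 [-0.001 -1.    -0.001]] [ 0.56  0.02 -0.81  1.92  0.01  1.21  0.04] 0.021596129376086553
```

View pics/w3.png

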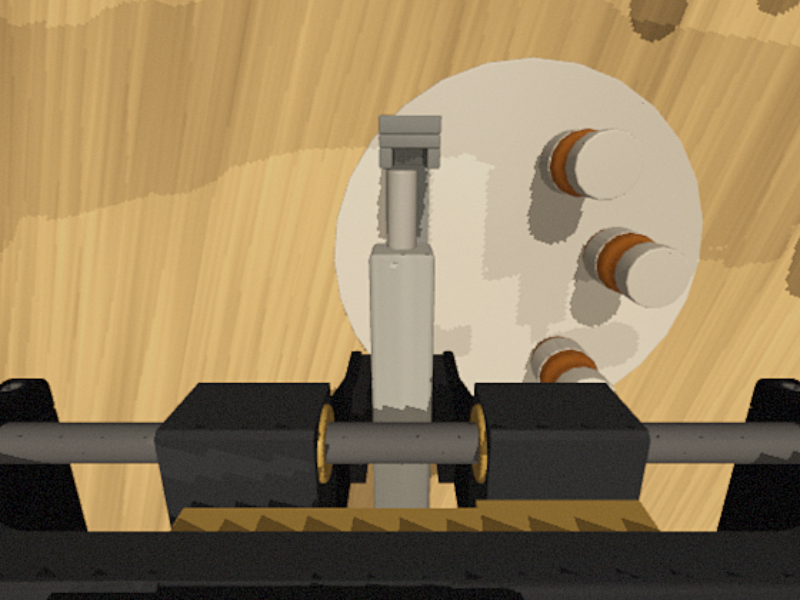

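```bash
python3 - <<'E'
from h import *
s=ctrl.sense();M=R.from_rotvec(s["eef_rot"]).as_matrix();e=np.array(s["ee_pos"]);print(e)
W=shot("wrist");k=560/800
f=lambda u,v,z:(M.T@(plane(W,[[u*k,v*k]],z)[0]-e)*1000).round(1)
print("chan wall",f(409.5,148,.109),"cheek front",f(409.5,167,.109),"back L/R",f(380,116,.109),f(441,116,.109))
zb=e[2]+.033
print("bar z",zb,"tip end",f(402,169,zb+.003),"tip base",f(401.5,248,zb+.005),"barrel L/R",f(373,250,zb+.011),f(432,250,zb+.011),"barrel mid",f(372,380,zb+.011),f(434,380,zb+.011))
for r in (0,):
  g=W["img"]; 
for p in[(D) for D in(shot("side"),shot("scene"))]:
  pass
for b in ctrl.cut_out(W,"bottle0_center"):
  print(b["p"],b["rect"])
E
```

```text
[0.46544367 0.09098278 0.13796627]
chan wall [ 4.6 29.  86.9] cheek front [ 4.6 29.  78.6] back L/R [ -8.6  29.  100.4] [ 18.5  28.9 100.4]
bar z 0.17096627396537523 tip end [  1.1 -36.   80.1] tip base [  1.  -38.   54.6] barrel L/R [ -8.3 -44.   55.1] [ 10.9 -44.   55.1] barrel mid [ -9.6 -44.    8.1] [ 12.5 -44.    8.1]
0.79 [374.2, 234.8, 428.1, 269.7]
```

```bash
python3 -m crank '{"translation":[[0.0035,0.01,0],[0,0.015,0],[0,0.015,0],[0,0.01,0],[0,0,0],[0,0,0],[0,0,0]],"dr":[[0,0,0],[0,0,0],[0,0,0],[0,0,0],[0,0,0],[0,0,0],[0,0,0]]}' 1 55
python3 - <<'E'
from h import *
s=ctrl.sense();print(s["ee_pos"],s["contact_force"])
W=shot("wrist");D=shot("side")
o=np.zeros((600,800,3),np.uint8);o[:,:400]=cv2.resize(W["img"][60:210,230:330],(400,600))
c=proj(D,[[.455,.13,.1]])[0].astype(int);print(c);o[:,400:]=cv2.resize(D["img"][c[1]-75:c[1]+75,c[0]-50:c[0]+50],(400,600))
cv2.imwrite("pics/c4.png",o)
E
```

```text
time_s: 13.12
ee_pos: [0.4694, 0.0936, 0.089]
eef_rot: [-1.558, -0.234, 0.232]
contact_force: [-0.2, -0.4, -2.1]
grip_width: 0.0215
[0.46938796 0.09357584 0.08898789] [-0.1886654  -0.4395112  -2.11603252]
[335 232]
```

View pics/c4.png

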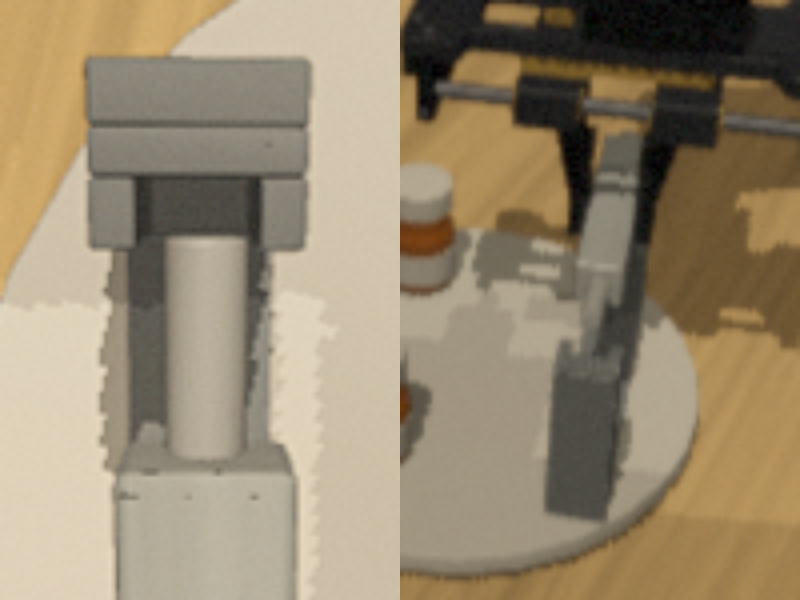

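```bash
python3 -m crank '{"translation":[[-0.0007,0.005,0],[0,0.008,0],[0,0.008,0],[0,0.006,0],[0,0.005,0],[0,0,0],[0,0,0],[0,0,0]],"dr":[[0,0,0],[0,0,0],[0,0,0],[0,0,0],[0,0,0],[0,0,0],[0,0,0],[0,0,0]]}' 1 60
cat > st.py <<'E'
from h import *
f=[];
for i in range(1):
    s=ctrl.sense();M=R.from_rotvec(s["eef_rot"]).as_matrix()
    print("pos",np.round(s["ee_pos"],4),"F tool xyz",(M.T@np.array(s["contact_force"])).round(2),"T",(M.T@np.array(s["wrist_torque"])).round(2),s["grip_width"],"along z",M[:,2]@np.array(s["ee_pos"]))
E
python3 st.py
```

```text
time_s: 13.88
ee_pos: [0.4684, 0.0933, 0.0566]
eef_rot: [-1.558, -0.233, 0.233]
contact_force: [-0.4, 0.6, -1.6]
grip_width: 0.0214
pos [0.4684 0.0933 0.0566] F tool xyz [-0.25  1.56  0.67] T [-0.06 -0.01 -0.15] 0.02136854881310467 along z -0.047847094802308573
```

```bash
python3 -m crank '{"translation":[[0,0,0.003],[0,0,0.003],[0,0,0.003],[0,0,0.003],[0,0,0],[0,0,0]],"dr":[[0,0,0],[0,0,0],[0,0,0],[0,0,0],[0,0,0],[0,0,0]]}' 1 60; python3 st.py
python3 -m crank '{"translation":[[0,0,0.002],[0,0,0.002],[0,0,0.001],[0,0,0],[0,0,0]],"dr":[[0,0,0],[0,0,0],[0,0,0],[0,0,0],[0,0,0]]}' 1 60; python3 st.py
```

```text
time_s: 14.38
ee_pos: [0.4651, 0.1041, 0.0568]
eef_rot: [-1.559, -0.234, 0.232]
contact_force: [0.4, -3.0, 0.1]
grip_width: 0.0215
pos [0.4651 0.1041 0.0568] F tool xyz [-0.52 -0.14 -3.02] T [-0.72  0.   -0.18] 0.021532623284973015 along z -0.03652543070880888
time_s: 14.8
ee_pos: [0.4635, 0.1091, 0.0566]
eef_rot: [-1.559, -0.233, 0.233]
contact_force: [2.2, -5.0, -0.6]
grip_width: 0.0214
pos [0.4635 0.1091 0.0566] F tool xyz [ 0.63  0.56 -5.45] T [-0.96  0.13 -0.25] 0.021436301916608134 along z -0.031179145296702553
```

```bash
for i in 1 ; do python3 -m crank '{"translation":[[0,0,0.0015],[0,0,0.0015],[0,0,0],[0,0,0]],"dr":[[0,0,0],[0,0,0],[0,0,0],[0,0,0]]}' 1 60; python3 st.py; done
python3 -m crank '{"translation":[[0,0,0.001],[0,0,0],[0,0,0]],"dr":[[0,0,0],[0,0,0],[0,0,0]]}' 1 60; python3 st.py
```

```text
time_s: 15.13
ee_pos: [0.4626, 0.1121, 0.0566]
eef_rot: [-1.559, -0.233, 0.233]
contact_force: [2.4, -4.8, -0.9]
grip_width: 0.0214
pos [0.4626 0.1121 0.0566] F tool xyz [ 0.87  0.93 -5.26] T [-1.18  0.06 -0.31] 0.02142321468080586 along z -0.028161678424467432
time_s: 15.38
ee_pos: [0.4623, 0.1129, 0.0566]
eef_rot: [-1.559, -0.233, 0.233]
contact_force: [2.5, -4.9, -1.1]
grip_width: 0.0215
pos [0.4623 0.1129 0.0566] F tool xyz [ 0.96  1.09 -5.46] T [-1.19  0.06 -0.33] 0.021463748780904054 along z -0.027248841711621955
```

```bash
python3 -m crank '{"translation":[[0,0,0.001],[0,0,0],[0,0,0]],"dr":[[0,0,0],[0,0,0],[0,0,0]]}' 1 60; python3 st.py
python3 -m crank '{"translation":[[0,0,0.0007],[0,0,0],[0,0,0]],"dr":[[0,0,0],[0,0,0],[0,0,0]]}' 1 60; python3 st.py
```

```text
time_s: 15.63
ee_pos: [0.4621, 0.1137, 0.0566]
eef_rot: [-1.559, -0.233, 0.233]
contact_force: [2.3, -4.8, -0.4]
grip_width: 0.0213
pos [0.4621 0.1137 0.0566] F tool xyz [ 0.8   0.42 -5.24] T [-1.22  0.06 -0.3 ] 0.021262497214630693 along z -0.02636461001672336
time_s: 15.88
ee_pos: [0.4619, 0.1142, 0.0566]
eef_rot: [-1.559, -0.233, 0.232]
contact_force: [2.9, -5.6, -0.5]
grip_width: 0.0214
pos [0.4619 0.1142 0.0566] F tool xyz [ 1.13  0.51 -6.2 ] T [-1.34  0.03 -0.36] 0.02137102053379718 along z -0.025803621062746616
```

```bash
python3 - <<'E'
from h import *
D=shot("side");W=shot("wrist")
o=np.zeros((600,800,3),np.uint8);o[:,:400]=cv2.resize(W["img"][60:210,230:330],(400,600))
c=proj(D,[[.46,.11,.09]])[0].astype(int);o[:,400:]=cv2.resize(D["img"][c[1]-75:c[1]+75,c[0]-50:c[0]+50],(400,600))
cv2.imwrite("pics/c5.png",o)
E
```

```text
(no output)
```

View pics/c5.png

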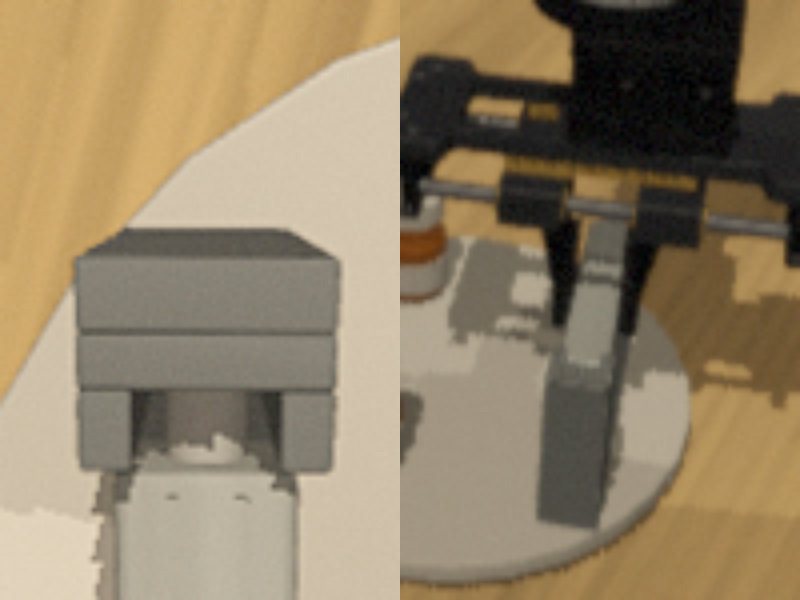

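```bash
python3 -m crank '{"translation":[[0,0,0.0006],[0,0,0],[0,0,0]],"dr":[[0,0,0],[0,0,0],[0,0,0]]}' 1 60; python3 st.py
python3 -m crank '{"translation":[[0,0,0.0006],[0,0,0],[0,0,0]],"dr":[[0,0,0],[0,0,0],[0,0,0]]}' 1 60; python3 st.py
```

```text
time_s: 16.23
ee_pos: [0.4619, 0.1142, 0.0566]
eef_rot: [-1.56, -0.233, 0.232]
contact_force: [3.2, -6.8, 0.1]
grip_width: 0.0213
pos [0.4619 0.1142 0.0566] F tool xyz [ 1.06 -0.12 -7.39] T [-1.57  0.08 -0.29] 0.021271150195159027 along z -0.025691094592729224
time_s: 16.48
ee_pos: [0.4619, 0.1142, 0.0567]
eef_rot: [-1.561, -0.233, 0.232]
contact_force: [3.8, -7.9, -0.3]
grip_width: 0.0219
pos [0.4619 0.1142 0.0567] F tool xyz [ 1.37  0.35 -8.66] T [-1.81  0.1  -0.31] 0.021929073090578722 along z -0.025593081941491357
```

```bash
python3 -m crank '{"translation":[[0,0.004,0],[0,0.004,0],[0,0.004,0],[0,0,0]],"dr":[[0,0,0],[0,0,0],[0,0,0],[0,0,0]]}' 1 60; python3 st.py
python3 -m crank '{"translation":[[0,0.002,0],[0,0.002,0],[0,0.002,0],[0,0,0]],"dr":[[0,0,0],[0,0,0],[0,0,0],[0,0,0]]}' 1 60; python3 st.py
```

```text
time_s: 16.82
ee_pos: [0.4621, 0.1143, 0.0446]
eef_rot: [-1.56, -0.233, 0.231]
contact_force: [2.4, -8.4, 2.5]
grip_width: 0.0211
pos [0.4621 0.1143 0.0446] F tool xyz [-0.13 -2.48 -8.78] T [-1.77  0.05 -0.34] 0.02110870191160323 along z -0.02539979537513436
time_s: 17.15
ee_pos: [0.4623, 0.1143, 0.039]
eef_rot: [-1.561, -0.233, 0.231]
contact_force: [2.6, -8.2, 2.5]
grip_width: 0.0215
pos [0.4623 0.1143 0.039 ] F tool xyz [ 0.14 -2.44 -8.6 ] T [-1.62  0.03 -0.2 ] 0.021452154298803025 along z -0.025422969843088488
```

```bash
python3 -m crank '{"translation":[[0,0.003,0],[0,0.003,0],[0,0.002,0],[0,0,0]],"dr":[[0,0,0],[0,0,0],[0,0,0],[0,0,0]]}' 1 60; python3 st.py
python3 -m crank '{"translation":[[0,0.002,0],[0,0.002,0],[0,0,0]],"dr":[[0,0,0],[0,0,0],[0,0,0]]}' 1 60; python3 st.py
```

```text
time_s: 17.48
ee_pos: [0.462, 0.1147, 0.0308]
eef_rot: [-1.56, -0.233, 0.232]
contact_force: [2.3, -6.5, 1.5]
grip_width: 0.0211
pos [0.462  0.1147 0.0308] F tool xyz [ 0.26 -1.53 -6.9 ] T [-1.52  0.02 -0.33] 0.02114031322670216 along z -0.025027401015355152
time_s: 17.73
ee_pos: [0.4614, 0.116, 0.0265]
eef_rot: [-1.558, -0.233, 0.232]
contact_force: [1.9, -5.6, 1.1]
grip_width: 0.0208
pos [0.4614 0.116  0.0265] F tool xyz [ 0.2  -1.11 -5.94] T [-1.05  0.02 -0.31] 0.02083931678055423 along z -0.02388498810219933
```

```bash
python3 -m crank '{"translation":[[0,0.001,0],[0,0.0008,0],[0,0,0]],"dr":[[0,0,0],[0,0,0],[0,0,0]]}' 1 60; python3 st.py
python3 -m crank '{"translation":[[0,0,-0.002],[0,0,-0.002],[0,0,0],[0,0,0]],"dr":[[0,0,0],[0,0,0],[0,0,0],[0,0,0]]}' 1 60; python3 st.py
```

```text
time_s: 17.98
ee_pos: [0.4613, 0.116, 0.0248]
eef_rot: [-1.558, -0.233, 0.233]
contact_force: [2.4, -3.6, 0.4]
grip_width: 0.0214
pos [0.4613 0.116  0.0248] F tool xyz [ 1.2  -0.41 -4.12] T [-1.06  0.03 -0.28] 0.02143068835739419 along z -0.024084702138292353
time_s: 18.32
ee_pos: [0.4624, 0.1122, 0.0247]
eef_rot: [-1.558, -0.233, 0.233]
contact_force: [1.7, -3.6, 1.1]
grip_width: 0.0213
pos [0.4624 0.1122 0.0247] F tool xyz [ 0.56 -1.14 -3.92] T [-0.77  0.12 -0.26] 0.02129186013252445 along z -0.02782815595726755
```

```bash
python3 -m crank '{"translation":[[0,0,-0.0015],[0,0,-0.0015],[0,0,0],[0,0,0]],"dr":[[0,0,0],[0,0,0],[0,0,0],[0,0,0]]}' 1 60; python3 st.py
python3 -m crank '{"translation":[[0,0,-0.0015],[0,0,-0.001],[0,0,0],[0,0,0]],"dr":[[0,0,0],[0,0,0],[0,0,0],[0,0,0]]}' 1 60; python3 st.py
```

```text
time_s: 18.65
ee_pos: [0.4632, 0.1094, 0.0247]
eef_rot: [-1.558, -0.233, 0.233]
contact_force: [1.4, -3.3, 0.1]
grip_width: 0.0215
pos [0.4632 0.1094 0.0247] F tool xyz [ 0.37 -0.12 -3.53] T [-0.66  0.08 -0.32] 0.021504523296415105 along z -0.030856450235218866
time_s: 18.98
ee_pos: [0.4637, 0.1074, 0.0246]
eef_rot: [-1.558, -0.233, 0.233]
contact_force: [0.9, -1.7, -0.0]
grip_width: 0.0213
pos [0.4637 0.1074 0.0246] F tool xyz [ 0.38  0.04 -1.92] T [-0.21  0.05 -0.31] 0.021296563039896004 along z -0.033107471231014346
```

```bash
python3 -m crank '{"translation":[[0,0,0],[0,0,0],[0,0,0],[0,0,0],[0,0,0],[0,0,0]],"dr":[[0,0,0],[0,0,0],[0,0,0],[0,0,0],[0,0,0],[0,0,0]]}' 0.5 60; python3 st.py
python3 - <<'E'
from h import *
D=shot("side");W=shot("wrist")
o=np.zeros((600,800,3),np.uint8);o[:,:400]=cv2.resize(W["img"][60:210,230:330],(400,600))
c=proj(D,[[.46,.11,.07]])[0].astype(int);o[:,400:]=cv2.resize(D["img"][c[1]-60:c[1]+60,c[0]-40:c[0]+40],(400,600))
cv2.imwrite("pics/c6.png",o)
E
```

```text
time_s: 19.48
ee_pos: [0.4638, 0.107, 0.0247]
eef_rot: [-1.558, -0.233, 0.233]
contact_force: [-0.4, -0.1, -0.1]
grip_width: 0.0427
pos [0.4638 0.107  0.0247] F tool xyz [-0.43  0.12  0.07] T [-0.06 -0.01 -0.13] 0.0426500130623706 along z -0.03340636388639828
```

View pics/c6.png

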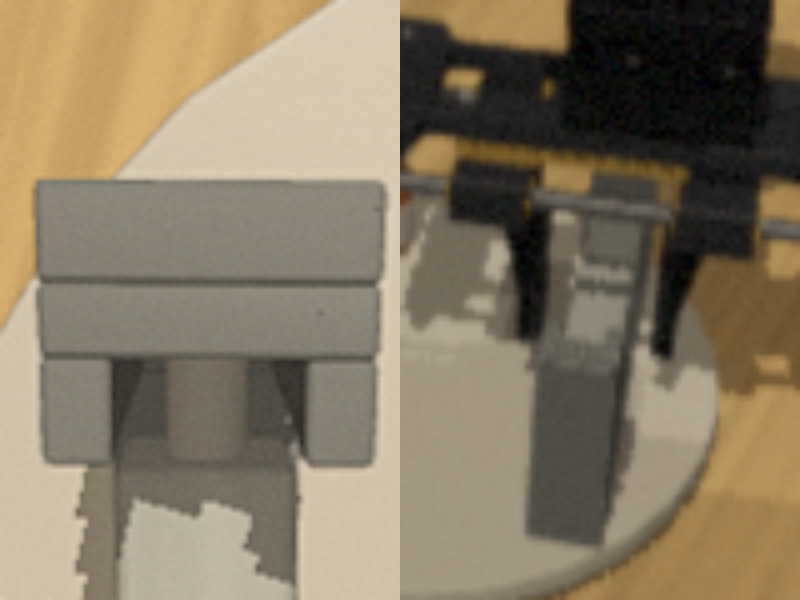

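```bash
python3 -m crank '{"translation":[[0,-0.005,0],[0,-0.01,0],[0,-0.015,0],[0,-0.02,0],[0,-0.03,0],[0,-0.03,0],[0,-0.03,0],[0,-0.02,0],[0,0,0],[0,0,0]],"dr":[[0,0,0],[0,0,0],[0,0,0],[0,0,0],[0,0,0],[0,0,0],[0,0,0],[0,0,0],[0,0,0],[0,0,0]]}'
python3 - <<'E'
from h import *
s=ctrl.sense();M=R.from_rotvec(s["eef_rot"]).as_matrix()
D=shot("side");S=shot("scene");W=shot("wrist")
o=np.zeros((600,800,3),np.uint8);o[:,:400]=cv2.resize(W["img"][60:360,180:380],(400,600))
for i,(q,h) in enumerate(((D,100),(S,100))):
    c=proj(q,[[.463,.107,.06]])[0].astype(int);o[300*i:300*i+300,400:]=cv2.resize(q["img"][c[1]-38:c[1]+37,c[0]-50:c[0]+50],(400,300))
cv2.imwrite("pics/c7.png",o)
E
```

```text
time_s: 20.42
ee_pos: [0.465, 0.1072, 0.1866]
eef_rot: [-1.559, -0.236, 0.23]
contact_force: [0.8, -0.6, -0.3]
grip_width: 0.0432
```

View pics/c7.png

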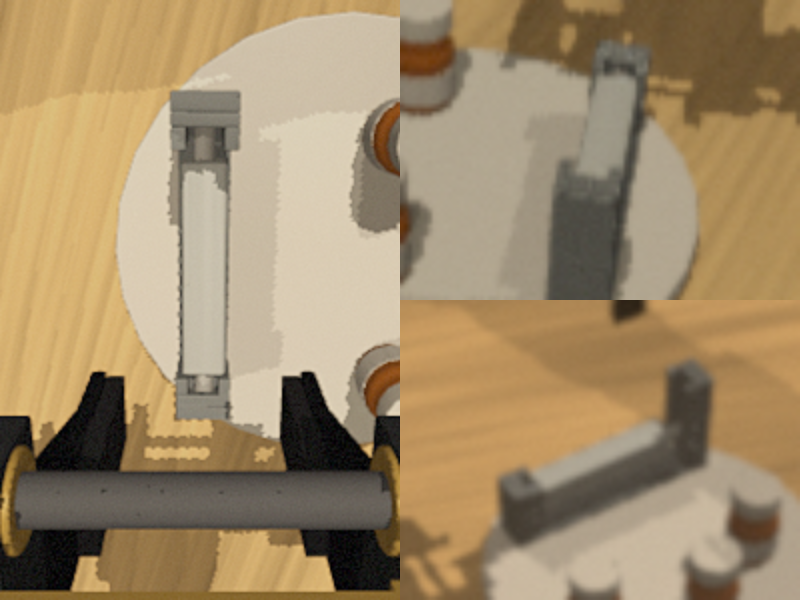

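```bash
python3 -c "
from station import ctrl
print(ctrl.finish_job())"
```

```text
the job is handed in; nothing more can be done
None
```

I fitted the guard bar between the posts and handed the job in at about 20.5 s. By my last checks it is seated, but the hand-in gave no verdict.

- **Grasp:** The first try closed on air. Two views put the real fingertips about 25 mm behind the TCP, where the text says 11 mm ahead. I went about 36 mm lower and the second grasp held, at 21.5 mm opening.
- **Fitting:** I found the tall post's wall with the wrist camera and pressed the sprung tip in until it reached its hard stop. The measured force peaked at about 9 N. I then lowered the bar, felt the tip spring into its recess, drew the bar 8 mm back so the fixed tip went in, and let go.
- **Last checks:** The final pictures show the bar level and in line with the posts. About 9 mm of the fixed tip shows, so about 5 mm sits in its recess. After release the measured force was near zero, and the gripper is about 16 cm above the bar. The bottles in view are upright.
- **Not checked:** I did not measure the plunger travel. I inferred it from the fit, and the fixed tip sitting 5 mm deep puts it nearer 2 mm than the 1 mm in the text, still inside the allowed range. The cup is outside the last pictures, and the arm did not go near it.

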